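# Switch the dust extraction over to the blue inlet

## Task

Switch the dust extraction over to the sander's inlet: first push the paddle of the blue gate until that gate is fully open, and then push the paddle of the yellow gate until that gate is fully shut. Only push the paddles with the fingertips, never pinch one between the fingers; leave the red gate as it is and do not shift the things standing around.

Things in the scene. Friction and masses are not known exactly. Their poses are not given: they have to be found in the camera images.
- blue (a joint): how far the slide of the blue gate is pulled out, in m: 0 = fully shut (at its stop), 0.06 = fully open (at its stop). It opens to the robot's left and shuts to the robot's right, takes about 3 N to move and stays where it is left
- blue_paddle (a point): blue upright paddle on the blue slide; point = middle of the part to push, 124 mm above the bench. Own +y = the way the slide opens (level, roughly to the robot's left), x across the paddle (roughly away from the robot), z up. Paddle 36 mm wide along x, 12 mm thick along y; top 31 mm above this point; push its -y face to open, its +y face to shut; free of the gate's frame from 34 mm below this point upwards
- yellow (a joint): how far the slide of the yellow gate is pulled out, in m: 0 = fully shut (at its stop), 0.06 = fully open (at its stop). It opens to the robot's left and shuts to the robot's right, takes about 3 N to move and stays where it is left
- yellow_paddle (a point): yellow upright paddle on the yellow slide; point = middle of the part to push, 124 mm above the bench. Own +y = the way the slide opens (level, roughly to the robot's left), x across the paddle (roughly away from the robot), z up. Paddle 36 mm wide along x, 12 mm thick along y; top 31 mm above this point; push its -y face to open, its +y face to shut; free of the gate's frame from 34 mm below this point upwards
- red (a joint): how far the slide of the red gate is pulled out, in m: 0 = fully shut (at its stop), 0.06 = fully open (at its stop). It opens to the robot's left and shuts to the robot's right, takes about 3 N to move and stays where it is left
- red_paddle (a point): red upright paddle on the red slide; point = middle of the part to push, 124 mm above the bench. Own +y = the way the slide opens (level, roughly to the robot's left), x across the paddle (roughly away from the robot), z up. Paddle 36 mm wide along x, 12 mm thick along y; top 31 mm above this point; push its -y face to open, its +y face to shut; free of the gate's frame from 34 mm below this point upwards
- manifold: fixed grey collector box, 130 mm high; origin on the bench, on the line of the gates; the box begins 75 mm behind that line (+x). Three aluminium gates, 80 mm wide, 90 mm high, stand 170 mm apart on that line, along y, in any order. A shut paddle stands just beyond its frame's +y end, 46 mm from the frame's centre. Black inlets reach 55 mm to the front
- sandblock: loose cork sanding block, 70 x 45 x 30 mm, standing on the bench between two inlets; origin under its centre
- jar: loose glass jar with steel cap, 44 mm across, 60 mm tall, on the bench between two inlets; origin under its centre
- tape: loose roll of paper tape, 90 mm across, 24 mm high, lying on the collector box; origin under its centre
- spool: loose brass spool, 52 mm across, 44 mm high, on the collector box; origin under its centre
- mug: loose yellow mug, 80 mm across, 90 mm tall, on the robot's left; origin under its centre
- tin: loose tin with green label, 100 mm across, 120 mm tall, on the robot's left; origin under its centre
- driver: loose screwdriver with orange handle, lying on the bench on the robot's right
- sander: loose blue belt sander, about 245 x 85 x 170 mm, on the robot's right; origin under its centre

How it is judged:
On the way, in this order (a step that is already met when the one before it is completed fails the run):
1. the blue gate is fully open (value of joint blue above 0.054 m), for 0.2 s.
2. then the yellow gate is fully shut while the blue one stays open (value of joint yellow below 0.005 m and value of joint blue above 0.054 m), for 0.2 s.
At the end, for the whole second after the job is handed in: The blue slide is at least 54 mm out (of 60 mm), the yellow slide within 5 mm of fully shut, both at rest; the red slide within 6 mm of where it was and every loose thing within 20 mm of where it was (all of step 2 and distance of red_paddle from where it was at the start of the episode below 0.006 m and velocity of joint blue between -0.01 and 0.01 m/s and velocity of joint yellow between -0.01 and 0.01 m/s and distance of each of sandblock, jar, tape, spool, mug, tin, driver, sander from where it was at the start of the episode below 0.02 m); the robot touches nothing.
It fails at once if the blue paddle is pinched (fingers press on both of its faces at once) (contact force between each of blue_c2, blue_c3 and the fingers above 1 N).
It fails at once if the yellow paddle is pinched (fingers press on both of its faces at once) (contact force between each of yellow_c2, yellow_c3 and the fingers above 1 N).
It fails at once if the red gate is moved by more than 6 mm (distance of red_paddle from where it was at the start of the episode above 0.006 m).
It fails at once if a loose thing is shifted, lifted or knocked by more than 20 mm (distance of any of sandblock, jar, tape, spool, mug, tin, driver, sander from where it was at the start of the episode above 0.02 m).
It also fails if it takes over 38 s, if anything falls off the work surface, if the arm or the gripper's body presses on something with over 40 N, if the wrist force passes 120 N, or if a joint passes its speed limit or range.

## Robot

A 6-joint arm with a two-finger parallel gripper is mounted at the origin on the work surface. World frame = base frame: x ahead of the robot, y to its left, z up, the work surface at z = 0. Lengths are in m, angles in rad, forces in N, time in s.
With the tool pointing down it reaches from about 0.375 to 0.9 m from the base axis. Payload 3.1 kg.
Tool frame: the origin (TCP) lies between the finger pads; the fingertips stand 17 mm ahead of it and the grasp point (between the pads) lies 2 mm behind it; z points along the fingers, y is the line along which they close (so a half turn about z gives the same grasp; the last joint's range is limited). The gripper opens to 85 mm and grips with 20 to 120 N. Pads are 22 mm wide; open, the fingers measure 114 mm over their backs; the gripper's body (76 mm by 85 mm) begins 54 mm behind the grasp point. The pads swing forward as they close: fully open they stand 13 mm farther back than shut.
Start: joints at [-1.442, 0.527, 1.433, -0, 1.181, -0.178], TCP at [0.189, -0.596, 0.248] pointing down, gripper open.
Joint ranges: [-3.08, 3.08], [-0.75, 2.2], [0.22, 2.44], [-1.43, 4.57], [0, 2.65], [-2.85, 2.85]. Speed limits (rad/s): [2.79, 2.79, 3.14, 3.14, 3.14, 3.14].

## Interface

Orientations are given as a unit quaternion [x, y, z, w].
In Python, from plant import arm gives the robot as it stands. The module is installed in compiled form; this text tells all that it offers.
- The arm moves only by the shell command python3 -m pendant 'ROWS' [FORCE]. ROWS is JSON, one flat list of numbers, 7 for each row, row after row: the shift along the tool's x, y, z in units of 100 mm (1.0 is 100 mm), then the turn, a rotation vector about the tool's x, y, z in units of 30 degrees (1.0 is 30 degrees), then the opening, from 0 (shut) to 1 (fully open). A call has 1 to 8 rows; each row is the pose to reach, as a shift and turn from the pose commanded when the call began, along the tool's axes at that moment; what a row does not reach only later rows make up. A row lasts 1/10 s, in which the tool goes at most 50 mm and 8.59 degrees, less where a joint would pass 70% of its speed; a pose out of reach is approached as far as the arm can. A call with a number of a shift or a turn outside -1 to 1 is refused whole. A call with a gripper value outside its range is refused whole. The fingers move at their own pace and stop on an object; FORCE is the grip in N (left out, the last holds). Time passes only in rows, so rows that repeat a pose let the fingers close. It gives the time, the measured TCP pose, the force, the opening and the grip force at its end, in the units of the state.
- arm.get_obs(): the state, without advancing time (a new reading comes with each control period).
- arm.read_camera(name): name is "scene" or "top" or "wrist"; returns the picture (420x560x3 uint8, red, green, blue); there is no depth.
- arm.get_calibration(name): a dict with "vertical_fov" (degrees; the focal length in pixels is half the picture's height over the tangent of half this angle, whatever the lens; pixels are square), "cx", "cy" (the principal point, pixels), "k1" (the pictures are not rectified: a ray, as slopes to the right and down, at radius r is drawn at 1 + k1 r^2 times it, then the intrinsics apply), "rvec" (rotation vector, rad) and "tvec" (3), from world to camera coordinates, as OpenCV has them; the wrist camera has in their place "T_tool_cam" (4x4, takes a point from camera to tool coordinates, whose origin is the TCP and whose axes are the flange's). Camera axes: x right, y down, z forward; pixel columns grow to the right and rows downward; lengths in m; the calibration is good to about 2 mm. A picture is of the moment at which its call begins: read the wrist's pose just before it. get_calibration takes no time and is no camera call.
- arm.close_job(): hands the job in; it is judged then, once.
Trained networks look in the newest picture that a camera, given by its name, has taken for a name from the list of things; names that differ only in an ending like _2 or _b are one class to them, and where a whole thing is asked for, a point or a joint stands for the part that bears it (a point fixed in the world has none). Each returns a list of dicts, best first, with "confidence" (0 to 1); they miss things now and then, are a little off and sometimes report something else, mostly with a low value. They report only what shows in the picture. A call takes as long as a camera call.
- arm.recognise(name, camera): "point" ([x, y, z] in m, in world coordinates, good to about 4 mm: the middle of the surface that is visible of it).
The state is a dict: "clock": time; "joint_positions": joint angles; "dq": joint speeds; "tau": joint torques, N m; "eef_pos": TCP position; "tool_rot": TCP orientation; "force": force on the tool from outside, world axes, zero at the start; "moment": the same for the moment, N m; "opening": finger opening in m; "gripper_force": force on a finger pad.
Only numpy, scipy, OpenCV 4.12 (cv2) and the standard library are available. Lean on these libraries where they do the work, as an engineer would, in place of code of your own. Each camera call takes 0.05 s, during which the arm holds its last target. There are 200 camera calls.

## Working session

There is one attempt and no reset: what is moved stays moved. The work goes in short steps, Python scripts to look and compute and a shell command to move; the robot and the scene stay as the last step left them, time stands still between calls to the robot, and variables do not carry over. Pictures are saved under pics/ and viewed, at most 10 in all, crops included, and the job is handed in when it is done.

```bash
mkdir -p pics; python3 - <<'E'
from plant import arm
import cv2,numpy as np
ims={}
for c in("scene","top"):
    ims[c]=arm.read_camera(c); cv2.imwrite(f"pics/{c}0.png",ims[c][:,:,::-1])
    for n in("blue_paddle","yellow_paddle","red_paddle","manifold","sandblock","jar","mug","tin","tape","spool","sander"):
        r=arm.recognise(n,c)
        print(c,n,[(np.round(d["point"],3).tolist(),round(d["confidence"],2)) for d in r[:2]])
o=arm.get_obs();print(o["clock"],o["eef_pos"],o["tool_rot"],o["opening"])
E
```

```text
scene blue_paddle [([0.595, -0.093, 0.109], 0.81)]
scene yellow_paddle [([0.562, 0.106, 0.09], 0.55)]
scene red_paddle [([0.537, 0.226, 0.111], 0.84)]
scene manifold [([0.716, 0.177, 0.113], 0.7)]
scene sandblock [([0.539, 0.23, 0.109], 0.54)]
scene jar [([0.479, 0.087, 0.057], 0.69)]
scene mug [([0.327, 0.48, 0.058], 0.74), ([0.719, 0.178, 0.112], 0.67)]
scene tin [([0.562, 0.106, 0.088], 0.7), ([0.542, 0.53, 0.106], 0.67)]
scene tape [([0.73, -0.075, 0.149], 0.6)]
scene spool [([0.69, 0.13, 0.174], 0.63), ([0.538, 0.53, 0.107], 0.29)]
scene sander []
top blue_paddle []
top yellow_paddle [([0.561, 0.093, 0.084], 0.42)]
top red_paddle [([0.535, 0.219, 0.147], 0.51)]
top manifold [([0.679, 0.058, 0.131], 0.71), ([0.682, 0.122, 0.175], 0.35)]
top sandblock [([0.498, -0.1, 0.031], 0.9)]
top jar [([0.47, 0.074, 0.057], 0.72)]
top mug [([0.301, 0.478, 0.037], 0.76)]
top tin [([0.514, 0.492, 0.12], 0.9)]
top tape [([0.731, -0.086, 0.151], 0.65)]
top spool [([0.684, 0.117, 0.176], 0.62)]
top sander [([0.537, -0.511, 0.112], 0.78)]
1.2 [ 0.18877331 -0.59579443  0.24831383] [ 9.88260368e-01  1.52779074e-01 -9.37297889e-06  1.69862466e-05] 0.08523613133538097
```

View pics/scene0.png

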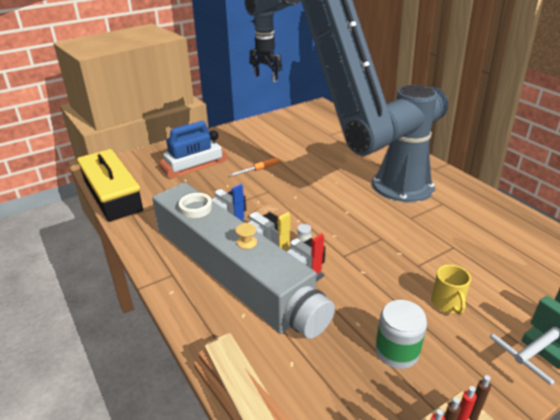

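View pics/top0.png

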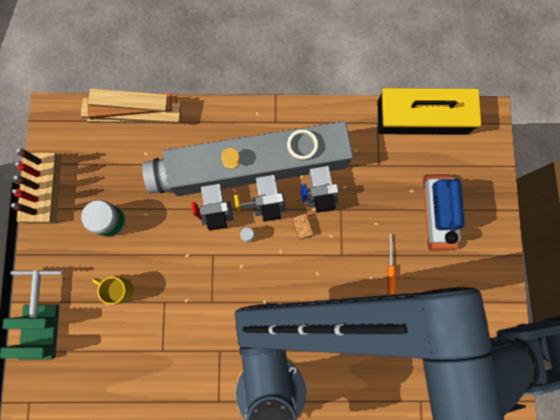

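The gates run, from the robot's left, red, yellow, blue. The collector is yawed by about 9°. In the top view the paddles are at about (196,209), (238,201) and (304,192). The yellow one stands off its frame, so it is open, and the blue one is against its frame, so it is shut. Next I'll fit the line of gates using colour blobs from both cameras.

```bash
cat > h.py <<'E'
from plant import arm
import cv2,numpy as np
from scipy.spatial.transform import Rotation as R
def proj(P,c):
    k=arm.get_calibration(c); f=210/np.tan(np.radians(k["vertical_fov"])/2)
    X=R.from_rotvec(np.ravel(k["rvec"])).apply(np.atleast_2d(P))+np.ravel(k["tvec"])
    s=X[:,:2]/X[:,2:]; s=s*(1+k["k1"]*(s**2).sum(1,keepdims=True))
    return s*f+[k["cx"],k["cy"]]
def box(x,y,yaw,z0=.09,z1=.155):
    a=np.array([[i*.018,j*.006,0] for i in(-1,1) for j in(-1,1)])
    p=R.from_euler("z",yaw).apply(a)+[x,y,0]
    return np.r_[p+[0,0,z0],p+[0,0,z1]]
def hull(B,c): return cv2.convexHull(proj(B,c).astype(np.float32))
def cen(h):
    m=cv2.moments(h); return np.array([m["m10"],m["m01"]])/m["m00"]
E
cat > m.py <<'E'
from h import *
from scipy.optimize import least_squares
import sys
HUE=dict(red=[(0,6),(174,180)],yellow=[(22,32)],blue=[(105,125)])
g0=dict(red=(.537,.226),yellow=(.561,.095),blue=(.593,-.093))
tag=sys.argv[1]
ob={}
for c in("top","scene"):
    im=cv2.imread(f"pics/{c}{tag}.png"); hsv=cv2.cvtColor(im,cv2.COLOR_BGR2HSV)
    big=cv2.resize(im,None,fx=4,fy=4,interpolation=cv2.INTER_CUBIC)
    for n,g in g0.items():
        m=np.zeros(im.shape[:2],np.uint8)
        for lo,hi in HUE[n]: m|=cv2.inRange(hsv,(lo,150,50),(hi,255,255))
        p=proj([*g,.12],c)[0]; w=np.zeros_like(m); cv2.circle(w,tuple(int(v) for v in p),28,255,-1); m&=w
        k,l,s,ce=cv2.connectedComponentsWithStats(m)
        i=1+np.argmax(s[1:,4]); ob[n,c]=ce[i]; print(n,c,s[i],ce[i].round(1))
def res(v):
    yaw=v[6]; r=[]
    for i,n in enumerate(g0):
        for c in("top","scene"):
            r+=list(cen(hull(box(v[2*i],v[2*i+1],yaw),c))-ob[n,c])
    u=np.array([np.cos(yaw),np.sin(yaw)]); q=np.reshape(v[:6],(3,2))
    return r+list(200*(q[:2]@u-q[2]@u))
s=least_squares(res,[*g0["red"],*g0["yellow"],*g0["blue"],.16],diff_step=1e-4)
print(s.x.round(4),"yaw deg",np.degrees(s.x[6])); print(s.fun.round(1))
ax=[-np.sin(s.x[6]),np.cos(s.x[6])]; print("along y",(np.reshape(s.x[:6],(3,2))@ax).round(4))
for c,nm in(("top",tag),("scene",tag)):
    im=cv2.imread(f"pics/{c}{tag}.png"); B=cv2.resize(im,None,fx=5,fy=5,interpolation=cv2.INTER_CUBIC)
    for i in range(3):
        h=hull(box(*s.x[2*i:2*i+2],s.x[6]),c); cv2.polylines(B,[((h+.5)*5).astype(int)],True,(0,255,0),1)
    o=proj([*s.x[2:4],.12],c)[0]*5; x,y=(o-[350,225]).astype(int)
    cv2.imwrite(f"pics/{c}{tag}z.png",B[max(y,0):y+450,max(x,0):x+720])
E
python3 m.py 0
```

```text
red top [192 202   9  17  87] [195.4 209.7]
yellow top [234 195   7  17  63] [236.9 202.1]
blue top [301 184   7  18  76] [303.7 192.3]
red scene [311 234  13  39 397] [317.3 252. ]
yellow scene [278 214  12  35 333] [283.9 230.3]
blue scene [232 185  12  34 292] [238.2 201.3]
[ 0.5419  0.2303  0.5634  0.108   0.5947 -0.0892  0.162 ] yaw deg 9.282483949854528
[-2.6 -2.   0.1 -4.3 -2.3 -1.4 -0.1 -4.1 -2.4 -1.7  0.  -5.3 -0.1  0.2]
along y [ 0.1399  0.0157 -0.1839]
```

View pics/top0z.png

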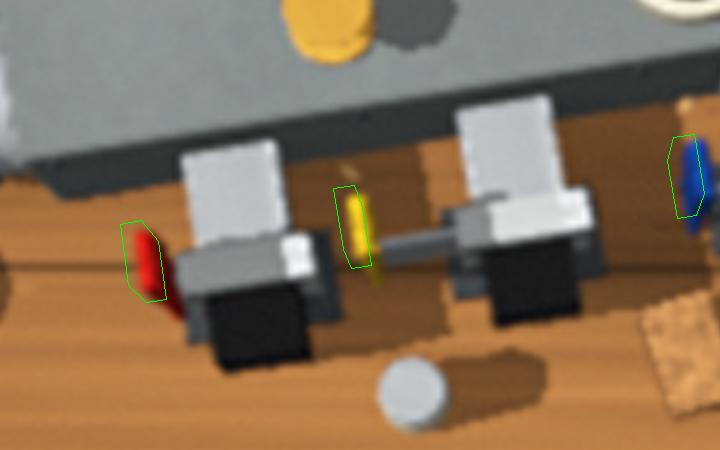

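View pics/scene0z.png

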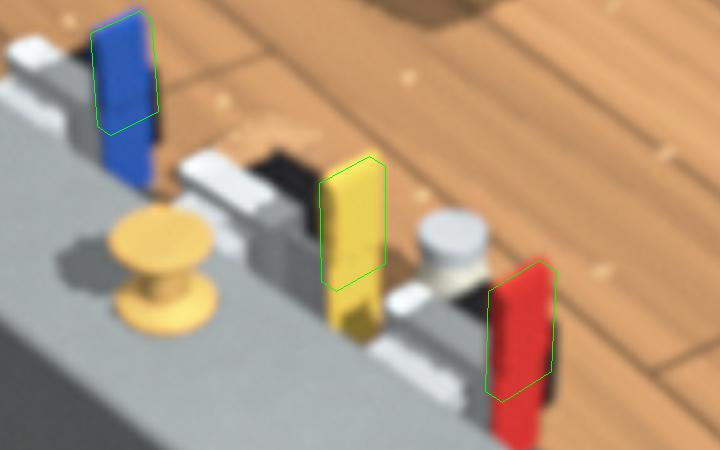

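The hulls show that the paddles extend lower than I modelled, down to about z 0.05, which biased the fit. I'll refit with a free lower edge.

```bash
sed -i 's/,150,50),(hi/,140,35),(hi/; s/box(v\[2\*i\],v\[2\*i+1\],yaw)/box(v[2*i],v[2*i+1],yaw,v[7+i])/; s/,.16\],diff/,.16,.06,.06,.06],diff/; s/s.x\[6\]),c)/s.x[6],s.x[7+i]),c)/' m.py
python3 m.py 0; python3 - <<'E'
import cv2,numpy as np
a=cv2.imread("pics/top0z.png");b=cv2.imread("pics/scene0z.png")
cv2.imwrite("pics/both.png",np.vstack([a[80:320],b[:360]]))
E
```

```text
red top [192 202   9  17  88] [195.5 209.8]
yellow top [234 195   7  17  63] [236.9 202.1]
blue top [301 184   7  18  79] [303.7 192.3]
red scene [311 234  14  39 407] [317.4 252.1]
yellow scene [277 212  13  37 362] [283.7 230. ]
blue scene [232 185  12  34 301] [238.1 201.2]
[ 0.5384  0.2257  0.561   0.1027  0.5934 -0.0973  0.1663  0.0496  0.0546
  0.0417] yaw deg 9.526230078468576
[-0.1  0.1 -0.2  0.  -0.1  0.3 -0.2 -0.  -0.2  0.2 -0.3 -0.  -0.2  0.2]
along y [ 0.1334  0.0084 -0.1941]
```

View pics/both.png

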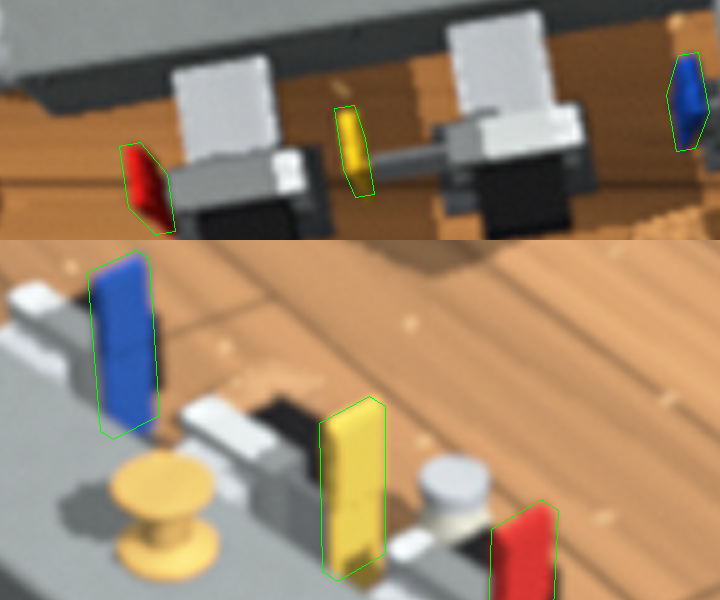

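The fit is now within 0.3 px. Gate yaw is 9.5°, and along the gate axis the paddles are at blue -0.194, yellow 0.008 and red 0.133 (cross coordinate 0.569). Next I'll move in with the gripper shut and align the tool with the gate axes.

```bash
cat > w.py <<'E'
from h import *
o=arm.get_obs(); yw=.1663; M=np.array([[np.cos(yw),np.sin(yw)],[-np.sin(yw),np.cos(yw)]])
r=R.from_quat(o["tool_rot"]).as_matrix(); p=o["eef_pos"]
print("t",round(o["clock"],2),"gate xy",(M@p[:2]).round(4),"z",round(p[2],4),"toolx deg",np.degrees(np.arctan2(r[1,0],r[0,0])).round(2),"toolz",r[:,2].round(3),"F gate",(M@np.array(o["force"])[:2]).round(1),round(o["force"][2],1),"open",round(o["opening"],4))
E
python3 -m pendant '[1,-1,0,0,0,0.27,0, 1,-1,0,0,0,0.27,0, 1,-1,0,0,0,0.27,0, 1,-1,0,0,0,0.27,0, 1,-1,0,0,0,0.27,0]' 20; python3 w.py
```

```text
clock: 1.7
eef_pos: [0.2545, -0.47, 0.2488]
tool_rot: [0.997, 0.084, -0.0, 0.001]
force: [-0.2, -0.5, 0.4]
opening: 0.0123
gripper_force: 0.0
t 1.7 gate xy [ 0.1732 -0.5056] z 0.2488 toolx deg 9.58 toolz [ 0.    -0.001 -1.   ] F gate [-0.2 -0.5] 0.4 open 0.0123
```

```bash
python3 -m pendant '[1,-0.64,0,0,0,0,0, 1,-0.64,0,0,0,0,0, 1,-0.64,0,0,0,0,0]' >/dev/null
python3 -m pendant '[1,-0.64,0,0,0,0,0, 1,-0.64,0,0,0,0,0, 1,-0.64,0,0,0,0,0]' >/dev/null
python3 -m pendant '[1,-0.64,0,0,0,0,0, 1,-0.64,0,0,0,0,0, 1,-0.64,0,0,0,0,0]' >/dev/null
python3 -m pendant '[0.96,-0.64,0,0,0,0,0, 0.96,-0.64,0,0,0,0,0, 0.96,-0.64,0,0,0,0,0, 0.96,-0.64,0,0,0,0,0]' ; python3 w.py
```

```text
clock: 3.0
eef_pos: [0.6044, -0.1523, 0.248]
tool_rot: [0.996, 0.084, 0.001, 0.0]
force: [-0.0, -0.9, -0.3]
opening: 0.0004
gripper_force: 0.0
t 3.0 gate xy [ 0.5709 -0.2502] z 0.248 toolx deg 9.62 toolz [ 0.001 -0.001 -1.   ] F gate [-0.2 -0.9] -0.3 open 0.0004
```

```bash
python3 -m pendant '[0,0,1,0,0,0,0, 0,0,1,0,0,0,0, 0,0,1,0,0,0,0]' >/dev/null
python3 -m pendant '[0,0,0.22,0,0,0,0, 0,0,0.22,0,0,0,0]' >/dev/null; python3 w.py
python3 -m pendant '[0,-0.1,0,0,0,0,0, 0,-0.2,0,0,0,0,0, 0,-0.3,0,0,0,0,0, 0,-0.37,0,0,0,0,0, 0,-0.44,0,0,0,0,0, 0,-0.5,0,0,0,0,0, 0,-0.5,0,0,0,0,0]' >/dev/null; python3 w.py
```

```text
t 3.5 gate xy [ 0.5673 -0.2513] z 0.1259 toolx deg 9.37 toolz [-0.003  0.001 -1.   ] F gate [-0.8  0.9] 0.2 open 0.0001
t 4.2 gate xy [ 0.5694 -0.1994] z 0.1281 toolx deg 9.54 toolz [ 0.002 -0.001 -1.   ] F gate [-1.8 -0.5] 7.8 open -0.0002
```

```bash
cat > pic.py <<'E'
from h import *
import sys
t=sys.argv[1]; ctr=[float(v) for v in sys.argv[2:5]]; B=[]
for c in("top","scene"):
    im=arm.read_camera(c)[:,:,::-1]; cv2.imwrite(f"pics/{c}{t}.png",im)
    x,y=proj(ctr,c)[0].astype(int); B.append(cv2.resize(im[y-50:y+50,x-50:x+50],(400,400),interpolation=cv2.INTER_CUBIC))
cv2.imwrite(f"pics/c{t}.png",np.hstack(B))
E
python3 pic.py 1 .59 -.1 .12; python3 w.py
```

```text
t 4.3 gate xy [ 0.5694 -0.1994] z 0.1281 toolx deg 9.51 toolz [ 0.002 -0.    -1.   ] F gate [-1.7 -0.7] 7.5 open -0.0003
```

View pics/c1.png

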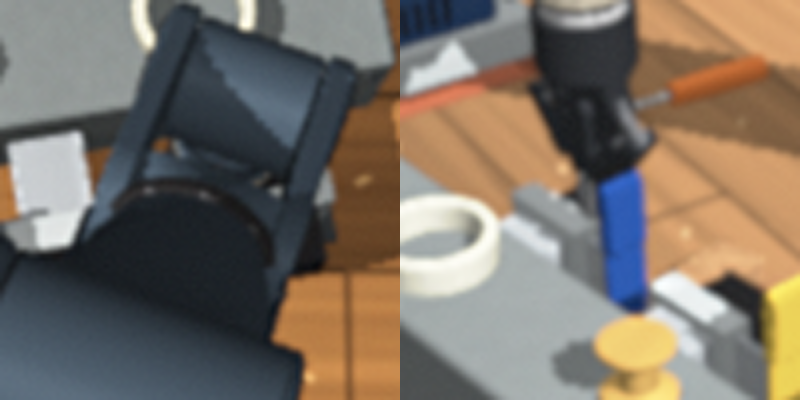

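The blue paddle is moving. The upward force suggests the flared part of the finger is riding on the paddle's top edge, seen at (615,175). I'll back off, go 24 mm higher so that only the tips touch, and push again.

```bash
python3 -m pendant '[0,0.15,0,0,0,0,0, 0,0.15,0,0,0,0,0, 0,0.15,-0.24,0,0,0,0, 0,0.15,-0.24,0,0,0,0]' >/dev/null; python3 w.py
python3 -m pendant '[0,-0.08,0,0,0,0,0, 0,-0.15,0,0,0,0,0, 0,-0.2,0,0,0,0,0, 0,-0.25,0,0,0,0,0, 0,-0.3,0,0,0,0,0, 0,-0.3,0,0,0,0,0]' >/dev/null; python3 w.py
```

```text
t 4.7 gate xy [ 0.5703 -0.2159] z 0.1523 toolx deg 9.45 toolz [ 0.004 -0.001 -1.   ] F gate [ 0.7 -0.4] 0.0 open -0.0001
t 5.3 gate xy [ 0.5686 -0.1844] z 0.1499 toolx deg 9.51 toolz [-0.001  0.    -1.   ] F gate [ 0.1 -1.1] -0.9 open 0.0
```

```bash
for i in 1; do python3 -m pendant '[0,-0.05,0,0,0,0,0, 0,-0.1,0,0,0,0,0, 0,-0.1,0,0,0,0,0]' >/dev/null; python3 w.py
python3 -m pendant '[0,-0.04,0,0,0,0,0, 0,-0.08,0,0,0,0,0, 0,-0.08,0,0,0,0,0]' >/dev/null; python3 w.py; done; python3 pic.py 2 .59 -.06 .12
```

```text
t 5.6 gate xy [ 0.5689 -0.1745] z 0.1503 toolx deg 9.48 toolz [-0.     0.001 -1.   ] F gate [0.3 0.1] -0.2 open -0.0003
t 5.9 gate xy [ 0.569  -0.1703] z 0.1505 toolx deg 9.61 toolz [ 0.002 -0.007 -1.   ] F gate [ -1.8 -12.5] -3.3 open 0.0003
```

View pics/c2.png

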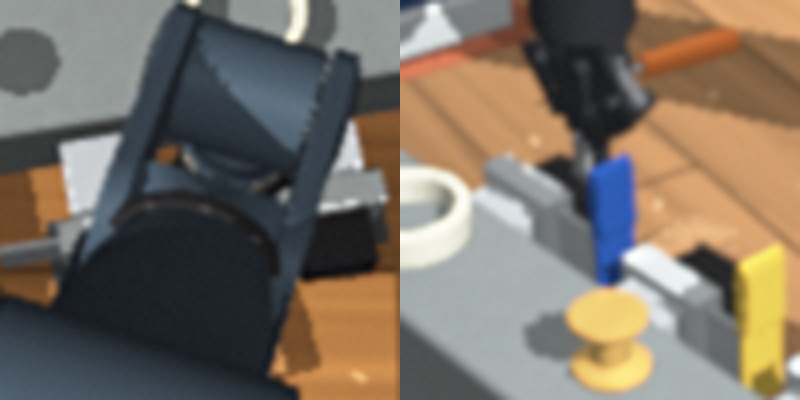

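```bash
python3 -m pendant '[0,-0.04,0,0,0,0,0, 0,-0.04,0,0,0,0,0, 0,-0.04,0,0,0,0,0]' >/dev/null; python3 w.py
python3 -m pendant '[0,0.2,0,0,0,0,0, 0,0.2,0,0,0,0,0, 0,0.2,-1,0,0,0,0, 0,0.2,-1,0,0,0,0, 0,0.2,-1,0,0,0,0]' >/dev/null; python3 w.py
```

```text
t 6.3 gate xy [ 0.5691 -0.1699] z 0.1506 toolx deg 9.64 toolz [ 0.003 -0.012 -1.   ] F gate [ -4.5 -20.2] -6.6 open 0.0002
t 6.8 gate xy [ 0.5731 -0.1836] z 0.2577 toolx deg 9.5 toolz [ 0.015 -0.003 -1.   ] F gate [ 1.  -0.4] -0.2 open 0.0001
```

Blue is firmly at its stop: the force rose to 20 N with no further motion. Next is the yellow paddle, approached from its left side.

```bash
python3 -m pendant '[0,-0.8,0,0,0,0,0, 0,-0.8,0,0,0,0,0, 0,-0.8,0,0,0,0,0]' >/dev/null
python3 -m pendant '[0,-0.8,0,0,0,0,0, 0,-0.8,0,0,0,0,0, 0,-0.8,0,0,0,0,0]' >/dev/null
python3 -m pendant '[0,-0.8,0,0,0,0,0, 0,-0.8,0,0,0,0,0, 0,-0.8,0,0,0,0,0, 0,-0.8,0,0,0,0,0]' >/dev/null; python3 w.py
cp m.py m2.py; python3 pic.py 3 .57 .05 .12
```

```text
t 7.8 gate xy [0.5692 0.0568] z 0.2502 toolx deg 9.55 toolz [ 0. -0. -1.] F gate [0.  0.3] -0.7 open 0.0001
```

View pics/c3.png

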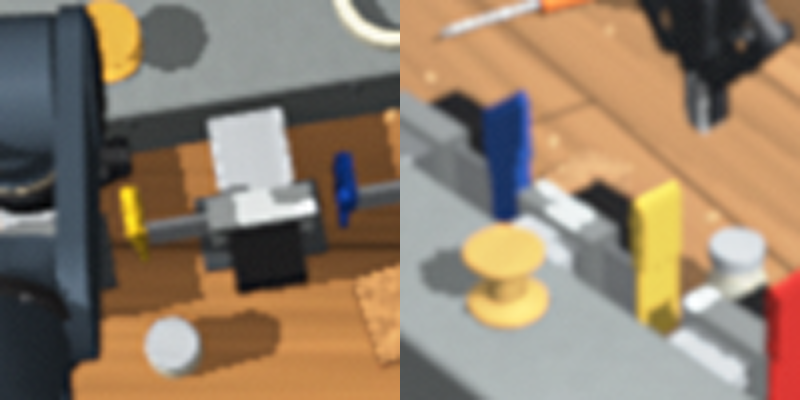

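The blue paddle is now next to the yellow gate's frame, so it is open. The tool is left of the yellow paddle with clear space below. I'll descend and push right.

```bash
python3 -m pendant '[0,0,1,0,0,0,0, 0,0,1,0,0,0,0, 0,0,1,0,0,0,0, 0,0,1,0,0,0,0]' >/dev/null; python3 w.py
python3 -m pendant '[0,0.1,0,0,0,0,0, 0,0.18,0,0,0,0,0, 0,0.24,0,0,0,0,0, 0,0.3,0,0,0,0,0, 0,0.36,0,0,0,0,0, 0,0.42,0,0,0,0,0, 0,0.48,0,0,0,0,0, 0,0.48,0,0,0,0,0]' >/dev/null; python3 w.py
python3 -m pendant '[0,0.05,0,0,0,0,0, 0,0.1,0,0,0,0,0, 0,0.14,0,0,0,0,0, 0,0.14,0,0,0,0,0]' >/dev/null; python3 w.py
```

```text
t 8.3 gate xy [0.569  0.0557] z 0.15 toolx deg 9.38 toolz [-0.002 -0.    -1.   ] F gate [-0.3  0.7] 1.3 open 0.0001
t 9.1 gate xy [0.5691 0.008 ] z 0.1503 toolx deg 9.46 toolz [ 0.    -0.001 -1.   ] F gate [0.1 0.8] -0.1 open -0.0001
t 9.5 gate xy [ 0.5689 -0.0059] z 0.1502 toolx deg 9.47 toolz [-0.    -0.001 -1.   ] F gate [0.3 1.4] -0.3 open -0.0003
```

```bash
python3 -m pendant '[0,0.04,0,0,0,0,0, 0,0.08,0,0,0,0,0, 0,0.08,0,0,0,0,0]' >/dev/null; python3 w.py
python3 -m pendant '[0,0.03,0,0,0,0,0, 0,0.06,0,0,0,0,0, 0,0.06,0,0,0,0,0]' >/dev/null; python3 w.py
```

```text
t 9.8 gate xy [ 0.5689 -0.0138] z 0.1501 toolx deg 9.47 toolz [-0.    -0.001 -1.   ] F gate [-0.2  0.7] -1.2 open 0.0003
t 10.1 gate xy [ 0.5689 -0.0196] z 0.1502 toolx deg 9.47 toolz [-0. -0. -1.] F gate [0.8 1.4] -0.6 open -0.0
```

```bash
python3 -m pendant '[0,0.03,0,0,0,0,0, 0,0.05,0,0,0,0,0, 0,0.05,0,0,0,0,0]' >/dev/null; python3 w.py
python3 -m pendant '[0,0.03,0,0,0,0,0, 0,0.04,0,0,0,0,0, 0,0.04,0,0,0,0,0]' >/dev/null; python3 w.py
```

```text
t 10.4 gate xy [ 0.5689 -0.0219] z 0.1503 toolx deg 9.38 toolz [-0.001  0.005 -1.   ] F gate [2.6 9.9] 0.0 open -0.0002
t 10.7 gate xy [ 0.5689 -0.0223] z 0.1503 toolx deg 9.3 toolz [-0.001  0.011 -1.   ] F gate [ 4.  20.6] 1.9 open -0.0001
```

Yellow is at its stop (20 N, no motion). I'll back off, lift and check.

```bash
python3 -m pendant '[0,-0.25,0,0,0,0,0, 0,-0.25,0,0,0,0,0, 0,-0.25,-1,0,0,0,0, 0,-0.25,-1,0,0,0,0, 0,-0.25,-1,0,0,0,0]' >/dev/null
python3 -m pendant '[-1,0,-0.5,0,0,0,0, -1,0,-0.5,0,0,0,0, -1,0,-0.5,0,0,0,0]' >/dev/null
python3 -m pendant '[-1,0,0,0,0,0,0, -1,0,0,0,0,0,0, -1,0,0,0,0,0,0, -1,0,0,0,0,0,0]' >/dev/null
python3 w.py; python3 pic.py 4 .57 .05 .12
```

```text
t 11.9 gate xy [ 0.3683 -0.0035] z 0.3003 toolx deg 9.42 toolz [ 0.001 -0.001 -1.   ] F gate [ 0.2 -0.4] 0.2 open 0.0001
```

View pics/scene4.png

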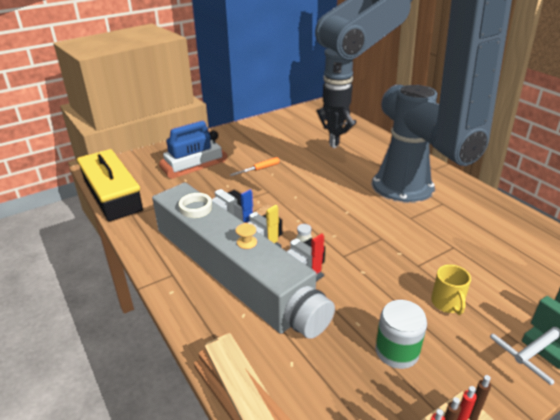

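View pics/c4.png

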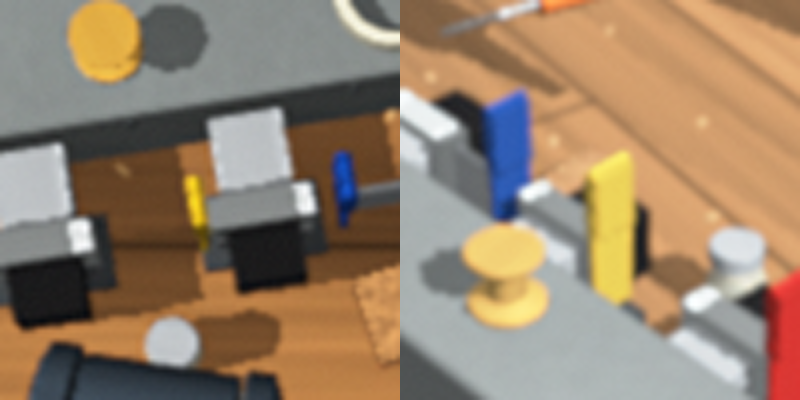

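The scene view shows the yellow paddle against its frame at about (272,222), the blue one fully out at (247,206), and the red one still at (318,252). The loose things haven't moved, and the arm is clear of everything. I'll hand in.

```bash
python3 -c "
from plant import arm; print(arm.close_job())"
```

```text
the job is handed in; nothing more can be done
None
```

I pushed the blue gate fully open and then the yellow gate fully shut, each until it stopped moving under about 20 N; the final pictures show the red gate and loose things where they were, and the job is handed in (no verdict was returned).

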